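# Slide the wet baubles onto the drying sheet and swing the lamp over

### The job

Push the carrier board with its two freshly painted baubles across the table until it lies in the middle of the paper sheet and square with it, long side along long side; slide it, do not lift it, and neither touch the wet baubles nor shake them out of their holes. Then swing the drying lamp round by its handle until its head is over the middle of the board, and let go. Leave the jars, brush and crockery where they are.

Things in the scene. Friction and masses are not known exactly. Their poses are not given: they have to be found in the camera images.
- board: Plywood carrier board with two wet baubles sitting in its two round holes: a solid slab 180 (its x) x 130 (its y) x 26 mm (z), loose on the table, 0.30 to 0.54 kg bare plywood sliding on the wooden table (about 1.5 to 5 N); too wide to grip, so it is pushed by its upright edges. Origin: centre of its underside; z up.
- bauble1: Glass bauble, a loose plain ball 60 mm in diameter (35 g), in the board's hole at board x = -45 mm; its top stands 74 mm above the table. Origin: the lowest point of the ball as built.
- bauble2: The same, in the board's hole at board x = +45 mm.
- bauble1_center (a point): Centre of bauble 1, 44 mm above the table when seated.
- bauble2_center (a point): Centre of bauble 2, 44 mm above the table when seated.
- seat1 (a point): Where bauble 1's centre lies when seated in the board (board x = -45 mm).
- seat2 (a point): Where bauble 2's centre lies when seated in the board (board x = +45 mm).
- sheet: Rectangle of white paper stuck flat on the table (1 mm, it does not obstruct sliding), 220 (its x) x 170 mm (its y). Origin: its centre, on the table; z up. It lies within about 20 mm of the circle on which the lamp head swings.
- lamp: Drying lamp's fixed foot, a disc 110 mm across and 22 mm high with a steel post 22 mm thick, 230 mm high. Origin: centre of the foot's underside.
- lamp_arm (a joint): Lamp arm's turn about the upright post (rad): at 0 the arm points from the post to the foot's -x (towards the robot), growing values swing the head to +y. Range -0.6 to 1.1. It turns freely with about 1 to 2 N at the head and stays where it is left.
- lamp_hinge (a point): On the post's axis, at the arm's height (235 mm).
- lamp_grip (a point): On the lamp head's upright black handle, a round stem 20 mm in diameter standing on the head's centre, 260 mm from the post axis; the point is 280 mm above the table, 25 mm below the stem's top at 305 mm. The round head below it is 110 mm across and spans 200 to 255 mm above the table.
- jar1: Bystander: small closed paint jar, 48 mm across, 70 mm high. Origin: centre of its underside.
- jar2: Bystander: closed paint jar, 56 mm across, 80 mm high. Origin: centre of its underside.
- jar3: Bystander: small closed paint jar, 44 mm across, 65 mm high. Origin: centre of its underside.
- mug: Bystander: white mug, 80 mm across, 90 mm high. Origin: centre of its underside.
- cup: Bystander: green glass water cup, 72 mm across, 100 mm high. Origin: centre of its underside.
- saucer: Bystander: flat white saucer, 130 mm across, 18 mm high. Origin: centre of its underside.
- brush: Bystander: paint brush lying flat, 190 mm long. Origin: underside.

How it is judged:
By the outcome, as a careful person would: the job done as asked, in the order asked, and still so for the second after the job is handed in, with the robot touching nothing.
It also fails if it takes over 72 s, if anything falls off the work surface, if the arm or the gripper's body presses on something with over 40 N, if the wrist force passes 120 N, or if a joint passes its speed limit or range.

### The arm

A 6-joint arm with a two-finger parallel gripper is mounted at the origin on the work surface. World frame = base frame: x ahead of the robot, y to its left, z up, the work surface at z = 0. Lengths are in m, angles in rad, forces in N, time in s.
With the tool pointing down it reaches from about 0.3 to 0.875 m from the base axis. Payload 6.4 kg.
Tool frame: the origin (TCP) lies at the very end of the fingers, on their centre line; the grasp point (between the pads) lies 19 mm behind it; z points along the fingers, y is the line along which they close (so a half turn about z gives the same grasp; the last joint's range is limited). The gripper opens to 85 mm and grips with 20 to 120 N. Pads are 22 mm wide; open, the fingers measure 114 mm over their backs; the gripper's body (76 mm by 85 mm) begins 54 mm behind the grasp point. The pads swing forward as they close: fully open they stand 13 mm farther back than shut.
Start: joints at [0.973, 0.181, 1.607, -0, 1.354, -0.206], TCP at [0.22, 0.531, 0.231] pointing down, gripper open.
Joint ranges: [-2.99, 2.99], [-0.89, 2.07], [0.3, 2.58], [-1.14, 4.28], [0, 2.63], [-3.12, 3.12]. Speed limits (rad/s): [2.57, 2.57, 3.01, 3.14, 3.14, 3.14].

### API

Orientations are given as a unit quaternion [w, x, y, z].
In Python, from bench import ctrl gives the robot as it stands.
- The arm moves only by the tool pendant, called after "Emit:" as name([rows], argument=value, ...), one row to a line, values as JSON. Schema: {"type":"object","properties":{"offsets":{"type":"array","items":{"type":"object","properties":{"trans":{"type":"array","items":{"type":"number"},"minItems":3,"maxItems":3},"rotvec":{"type":"array","items":{"type":"number"},"minItems":3,"maxItems":3},"aperture":{"type":"number"}},"additionalProperties":false,"required":["aperture"]},"minItems":1,"maxItems":10},"only":{"type":"string"},"quiet":{"type":"boolean"},"lines":{"type":"string"}},"required":["offsets"],"additionalProperties":false}. offsets is a list of rows, 1 to 10 of them, each an object with the fields trans (a list: dx, dy, dz in units of 50 mm), rotvec (a list: a rotation vector rx, ry, rz in rad), aperture (the opening from 0.0 (shut) to 1.0 (fully open)); a field left out counts as zero (the opening has to be given); each row is the pose to reach, as a shift and turn from the pose commanded when the call began, along the tool's axes at that moment; what a row does not reach only later rows make up. A row lasts 1/8 s, in which the tool goes at most 0.0625 m and 0.188 rad, less where a joint would pass 70% of its speed; a pose out of reach is approached as far as the arm can. The fingers move at their own pace and stop on an object; the grip force is fixed at half the most. Time passes only in rows, so rows that do not move let the fingers close. The tool returns the time, the measured TCP pose, the force, the opening and the grip force at its end. only (a regular expression) keeps the lines of the reply that match it, lines (a string "A,B") keeps lines A to B, and quiet returns only ok. Input that does not fit is refused with a message, and nothing moves.
- ctrl.get_obs(): the state, without advancing time (a new reading comes with each control period).
- ctrl.camera(name): name is "scene" or "top"; returns the picture (420x560x3 uint8, blue, green, red); there is no depth.
- ctrl.camera_params(name): a dict with "fovy" (degrees; the focal length in pixels is half the picture's height over the tangent of half this angle, whatever the lens; pixels are square), "cx", "cy" (the principal point, pixels), "dist" ([k1, k2, p1, p2, k3] as OpenCV has them; the pictures are not rectified), "view" (4x4, takes a point from world to camera coordinates). Camera axes: x right, y up, looking along -z (the intrinsics and any distortion apply to the point x, -y, -z); pixel columns grow to the right and rows downward; lengths in m; the calibration is good to about 2 mm. A picture is of the moment at which its call begins. camera_params takes no time and is no camera call.
- ctrl.hand_in(): hands the job in; it is judged then, once.
The state is a dict: "time_s": time; "q": joint angles; "dq": joint speeds; "joint_efforts": joint torques, N m; "eef_pos": TCP position; "eef_rot": TCP orientation; "wrist_force": force on the tool from outside, world axes, zero at the start; "torque": the same for the moment, N m; "opening": opening from 0.0 (shut) to 1.0 (fully open); "grasp_force": force on a finger pad.
Only numpy, scipy, OpenCV 4.12 (cv2) and the standard library are available. Lean on these libraries where they do the work, as an engineer would, in place of code of your own. Each camera call takes 0.05 s, during which the arm holds its last target. There are 200 camera calls.

## Working session

There is one attempt and no reset: what is moved stays moved. The work goes in short steps, Python scripts to look and compute and a tool call to move; the robot and the scene stay as the last step left them, time stands still between calls to the robot, and variables do not carry over. Pictures are saved under pics/ and viewed, at most 10 in all, crops included, and the job is handed in when it is done.

```bash
ls; mkdir -p pics; python3 - <<'E'
from bench import ctrl
import cv2
for n in("top","scene"):
    im=ctrl.camera(n); cv2.imwrite(f"pics/{n}0.png",im)
    p=ctrl.camera_params(n); print(n,p)
o=ctrl.get_obs(); print(o)
E
```

```text
bench.py
pics
top {'fovy': 54.816369893623296, 'cx': 285.6862594347426, 'cy': 207.55881724736204, 'dist': array([-0.03397929,  0.        ,  0.        ,  0.        ,  0.        ]), 'view': array([[-0.02758161, -0.99954323,  0.01235225, -0.02426946],
       [ 0.98200889, -0.02478436,  0.18720116, -0.62319183],
       [-0.18680951,  0.01729333,  0.98224393, -1.3144815 ],
       [ 0.        ,  0.        ,  0.        ,  1.        ]])}
scene {'fovy': 45.82590349116531, 'cx': 275.6653222506552, 'cy': 206.92315981714435, 'dist': array([0.03798821, 0.        , 0.        , 0.        , 0.        ]), 'view': array([[ 0.63337664,  0.77372336,  0.0136452 , -0.35413292],
       [-0.6544557 ,  0.52616709,  0.54298797,  0.30055854],
       [ 0.41294282, -0.35284608,  0.8396296 , -1.7993676 ],
       [ 0.        ,  0.        ,  0.        ,  1.        ]])}
{'time_s': 0.1, 'q': array([ 9.72698039e-01,  1.81451018e-01,  1.60789919e+00,  1.31423453e-06,
        1.35380611e+00, -2.06286809e-01]), 'dq': array([-1.28714781e-04, -8.73836935e-04, -1.72493868e-03,  3.21293764e-05,
        1.36116229e-03, -3.24835416e-04]), 'joint_efforts': array([ 2.07034405e-03, -4.45873904e+01, -3.52240348e+01, -2.01999419e-04,
        4.04519684e-03, -1.35659479e-05]), 'eef_pos': array([0.21926455, 0.53101986, 0.23048735]), 'eef_rot': array([-3.06628687e-04,  1.94655109e-01,  9.80871438e-01, -7.19195507e-04]), 'wrist_force': array([0.78209983, 0.79234878, 0.32789987]), 'torque': array([0.01480739, 0.04242293, 0.00422462]), 'grasp_force': 0.0, 'opening': 0.9982720687030447}
```

View pics/top0.png

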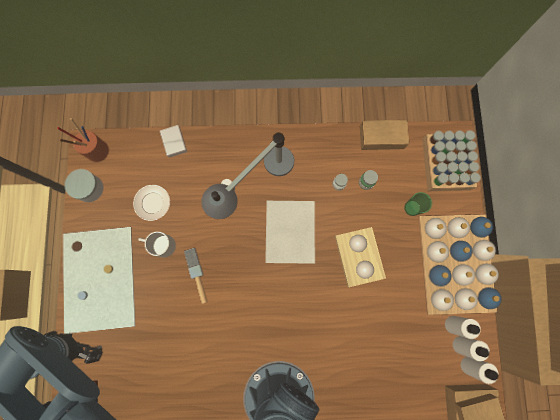

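View pics/scene0.png

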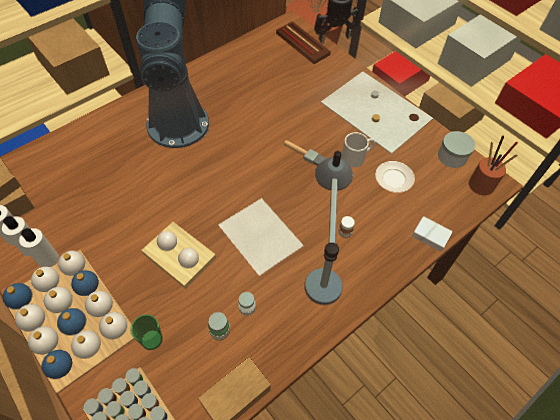

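The top view shows the sheet at about (290,232), the board at (361,257) to its right and turned about 12°, the lamp foot at (279,160) and the lamp head at (219,201). The scene view agrees. Next I'll rectify onto planes and fit them.

```bash
cat > h.py <<'E'
import numpy as np, cv2
from bench import ctrl
def KD(p):
    f=210/np.tan(np.radians(p["fovy"]/2))
    return np.array([[f,0,p["cx"]],[0,f,p["cy"]],[0,0,1.]]),np.array(p["dist"])
def proj(P,n):
    p=ctrl.camera_params(n);K,D=KD(p);V=np.diag([1,-1,-1,1.])@p["view"]
    return cv2.projectPoints(np.array(P,float).reshape(-1,3),cv2.Rodrigues(V[:3,:3])[0],V[:3,3],K,D)[0].reshape(-1,2)
def plane(uv,z,n):
    p=ctrl.camera_params(n);K,D=KD(p);V=np.diag([1,-1,-1,1.])@p["view"]
    u=cv2.undistortPoints(np.array(uv,float).reshape(-1,1,2),K,D).reshape(-1,2)
    d=np.c_[u,np.ones(len(u))]@V[:3,:3]; c=-V[:3,:3].T@V[:3,3]
    return c+d*((z-c[2])/d[:,2])[:,None]
X0,X1,Y0,Y1,S=.2,.9,-.45,.4,1000
def ortho(im,z,n):
    # image: up = +x, left = +y, 1 px = 1 mm
    r,c=np.mgrid[0:int((X1-X0)*S),0:int((Y1-Y0)*S)]
    P=np.c_[X1-r.ravel()/S,Y1-c.ravel()/S,np.full(r.size,z)]
    m=proj(P,n).astype(np.float32).reshape(*r.shape,2)
    return cv2.remap(im,m[...,0],m[...,1],cv2.INTER_CUBIC)
def rect(mask,area):
    cs=cv2.findContours(mask,cv2.RETR_EXTERNAL,cv2.CHAIN_APPROX_NONE)[0]
    out=[]
    for c in cs:
        r=cv2.minAreaRect(c); w,h=r[1]
        if area[0]<w*h<area[1]:
            b=cv2.boxPoints(r); out.append((X1-r[0][1]/S,Y1-r[0][0]/S,w,h,r[2]))
    return out
E
python3 - <<'E'
from h import *
im=cv2.imread("pics/top0.png")
for z in(.001,.026):
    o=ortho(im,z,"top"); cv2.imwrite(f"pics/o{int(z*1000)}.png",cv2.resize(o[100:600,200:800],None,fx=1.,fy=1.))
    h=cv2.cvtColor(o,cv2.COLOR_BGR2HSV)
    for nm,uv in(("sheet",(290,240)),("board",(345,245)),("tab",(330,220))):
        P=plane(uv,z,"top")[0]; print(z,nm,P.round(3),h[int((X1-P[0])*S),int((Y1-P[1])*S)])
E
```

```text
0.001 sheet [ 0.518 -0.054  0.001] [ 23  45 208]
0.001 board [ 0.495 -0.245  0.001] [ 21 102 223]
0.001 tab [ 0.585 -0.197  0.001] [ 13 141 156]
0.026 sheet [ 0.515 -0.053  0.026] [ 23  45 209]
0.026 board [ 0.493 -0.241  0.026] [ 21 102 223]
0.026 tab [ 0.581 -0.193  0.026] [ 13 141 156]
```

View pics/o26.png

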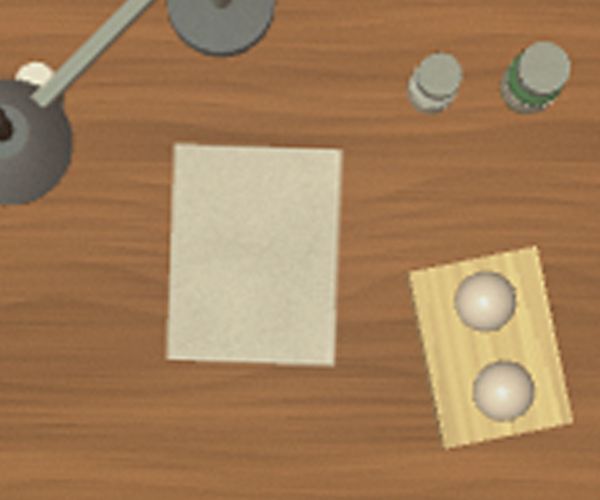

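The rectified view shows the sheet at crop (254,255), the board at (491,348) with both baubles seated, and the two jars well above the push path.

```bash
cat >> h.py <<'E'
def find(im,z,lo,hi,n="top"):
    h=cv2.cvtColor(ortho(im,z,n),cv2.COLOR_BGR2HSV)
    m=cv2.inRange(h,lo,hi); m=cv2.morphologyEx(m,cv2.MORPH_OPEN,np.ones((5,5)))
    return [np.round(r,3) for r in rect(m,(15000,60000))]
def pose(r): # centre and yaw of long axis from +x, deg (+ = towards +y)
    b=cv2.boxPoints(((0,0),(r[2],r[3]),r[4])); e=[b[1]-b[0],b[2]-b[1]]; d=max(e,key=np.linalg.norm)
    v=np.array([-d[1],-d[0]]); v=v*np.sign(v[0]); return r[0],r[1],np.degrees(np.arctan2(v[1],v[0]))
E
python3 - <<'E'
from h import *
im=cv2.imread("pics/top0.png")
for r in find(im,.001,(17,20,165),(32,75,255)): print("sheet",r,pose(r))
for r in find(im,.026,(17,78,165),(32,180,255)): print("board",r,pose(r))
# lamp post top cap at ~z .235..245, handle top .305, head top .255
print(plane([(279,138)],.245,"top"),plane([(215,196)],.305,"top"), plane([(281,161)],.022,"top"))
cv2.imwrite("pics/l.png",cv2.resize(im[120:230,190:310],None,fx=5,fy=5,interpolation=2))
E
```

```text
sheet [ 5.49000e-01 -5.40000e-02  1.70278e+02  2.19835e+02  1.97500e+00] (np.float64(0.549), np.float64(-0.054), np.float32(-1.9749986))
board [  0.453  -0.29  181.949 132.501  78.486] (np.float64(0.453), np.float64(-0.29), np.float32(11.513998))
[[ 0.80161379 -0.02313545  0.245     ]] [[0.61327411 0.15951866 0.305     ]] [[ 0.7986323  -0.02933865  0.022     ]]
```

View pics/l.png

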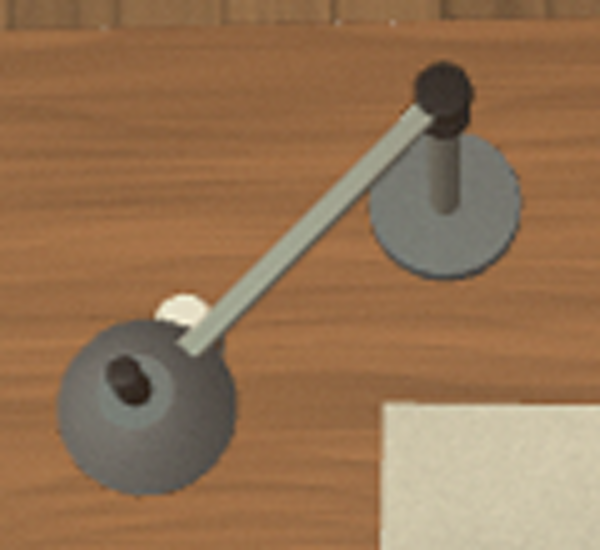

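The lamp handle top is at crop (121,366), the post cap at (443,88). Checking the rack/cup clearance around the approach and moving.

Units first: shifts go in units of 50 mm. So -0.445 m is -8.9, -0.347 m is -6.94.

```bash
python3 - <<'E'
from h import *
print("rack",plane([(422,217),(430,313),(435,228),(442,298)],.05,"top").round(3).tolist())
print("cup",plane([(414,207)],.0,"top").round(3).tolist())
print("post",plane([(278.4,137.2)],.245,"top").round(3),"handle",plane([(214.2,193.4)],.305,"top").round(3))
E
```

```text
rack [[0.579, -0.507, 0.05], [0.259, -0.505, 0.05], [0.54, -0.548, 0.05], [0.306, -0.55, 0.05]]
cup [[0.624, -0.499, 0.0]]
post [[ 0.804 -0.021  0.245]] handle [[0.621 0.162 0.305]]
```

Emit:
pendant([
  {"trans":[-0.6, -0.8, 0], "rotvec":[0, 0, 0.05], "aperture":1},
  {"trans":[-1.4, -1.8, 0], "rotvec":[0, 0, 0.11], "aperture":1},
  {"trans":[-2.2, -2.8, 0], "rotvec":[0, 0, 0.18], "aperture":1},
  {"trans":[-3, -3.8, 0], "rotvec":[0, 0, 0.25], "aperture":1},
  {"trans":[-3.8, -4.8, 0], "rotvec":[0, 0, 0.32], "aperture":1},
  {"trans":[-4.6, -5.8, 0], "rotvec":[0, 0, 0.39], "aperture":1},
  {"trans":[-5.4, -6.8, 0], "rotvec":[0, 0, 0.46], "aperture":1},
  {"trans":[-6.2, -7.8, 0], "rotvec":[0, 0, 0.53], "aperture":1},
  {"trans":[-6.6, -8.6, 0], "rotvec":[0, 0, 0.59], "aperture":1},
  {"trans":[-6.94, -8.9, 0], "rotvec":[0, 0, 0.6], "aperture":1},
])

```text
time_s: 1.35
eef_pos: [0.3702, -0.0152, 0.2312]
eef_rot: [0.0, 0.478, 0.878, -0.0]
wrist_force: [0.3, 0.5, 0.3]
opening: 0.999
grasp_force: 0.0
```

Emit:
pendant([
  {"trans":[-0.8, -0.24, 0], "rotvec":[0, 0, 0.06], "aperture":1},
  {"trans":[-2, -0.6, 0], "rotvec":[0, 0, 0.12], "aperture":1},
  {"trans":[-3.2, -1, 0], "rotvec":[0, 0, 0.18], "aperture":1},
  {"trans":[-4.4, -1.4, 0], "rotvec":[0, 0, 0.24], "aperture":1},
  {"trans":[-5.6, -1.8, 0], "rotvec":[0, 0, 0.3], "aperture":1},
  {"trans":[-6.8, -2.12, 0], "rotvec":[0, 0, 0.36], "aperture":1},
  {"trans":[-7.2, -2.24, 0.6], "rotvec":[0, 0, 0.372], "aperture":1},
  {"trans":[-7.2, -2.24, 1.6], "rotvec":[0, 0, 0.372], "aperture":1},
  {"trans":[-7.2, -2.24, 2.4], "rotvec":[0, 0, 0.372], "aperture":1},
  {"trans":[-7.2, -2.24, 2.6], "rotvec":[0, 0, 0.372], "aperture":1},
])

```text
time_s: 2.6
eef_pos: [0.4718, -0.373, 0.0976]
eef_rot: [-0.003, 0.63, 0.776, 0.001]
wrist_force: [-0.3, -0.1, 0.8]
opening: 1.0
grasp_force: 0.0
```

In the tool's units: 0.09 m is 1.8, 0.085 m is 1.7.

Emit:
pendant([
  {"trans":[0, 0, 0.8], "aperture":1},
  {"trans":[0, 0, 1.4], "aperture":1},
  {"trans":[0, 0, 1.7], "aperture":1},
  {"trans":[0, 0, 1.8], "aperture":1},
  {"trans":[0, 0, 1.8], "aperture":1},
])

```text
time_s: 3.22
eef_pos: [0.4742, -0.3756, 0.0124]
eef_rot: [0.001, 0.63, 0.776, -0.0]
wrist_force: [-0.4, 0.4, -0.1]
opening: 1.001
grasp_force: 0.0
```

```bash
python3 - <<'E'
from h import *
cv2.imwrite("pics/s1.png",cv2.resize(ctrl.camera("scene")[160:340,80:320],None,fx=3,fy=3,interpolation=2))
print(ctrl.get_obs()["eef_pos"])
E
```

```text
[ 0.47433857 -0.37573456  0.01267274]
```

View pics/s1.png

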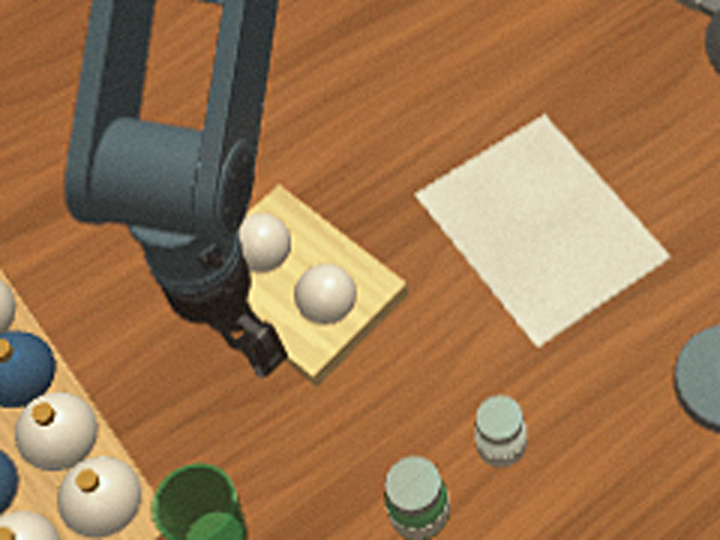

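The finger stands just beyond the board's near edge with a small gap, and both baubles are seated. I'll lower slightly, then push slowly.

Emit:
pendant([
  {"trans":[0, 0, 0.08], "aperture":0.85},
  {"trans":[0, 0, 0.14], "aperture":0.85},
  {"trans":[0.06, 0, 0.14], "aperture":0.85},
  {"trans":[0.12, 0, 0.14], "aperture":0.85},
  {"trans":[0.18, 0, 0.14], "aperture":0.85},
  {"trans":[0.24, 0, 0.14], "aperture":0.85},
  {"trans":[0.32, 0.02, 0.14], "aperture":0.85},
  {"trans":[0.42, 0.04, 0.14], "aperture":0.85},
  {"trans":[0.54, 0.06, 0.14], "aperture":0.85},
  {"trans":[0.66, 0.08, 0.14], "aperture":0.85},
])

```text
time_s: 4.53
eef_pos: [0.4708, -0.3416, 0.0044]
eef_rot: [0.0, 0.63, 0.776, -0.0]
wrist_force: [0.1, -2.4, 0.9]
opening: 0.848
grasp_force: 1.0
```

```bash
python3 - <<'E'
from h import *
im=ctrl.camera("top")
for r in find(im,.026,(17,78,165),(32,180,255)): print("board",r,pose(r))
cv2.imwrite("pics/t2.png",im)
print(ctrl.get_obs()["wrist_force"])
E
```

```text
board [  0.467  -0.266 150.112 133.256  77.949] (np.float64(0.467), np.float64(-0.266), np.float32(12.051001))
[ 0.8528497  -0.88693918  0.65789839]
```

In the tool's units: 0.068 m is 1.36, 0.004 m is 0.08.

Emit:
pendant([
  {"trans":[0.06, 0.02, 0], "rotvec":[0, 0, 0.004], "aperture":0.85},
  {"trans":[0.16, 0.04, 0], "rotvec":[0, 0, 0.012], "aperture":0.85},
  {"trans":[0.3, 0.08, 0], "rotvec":[0, 0, 0.024], "aperture":0.85},
  {"trans":[0.44, 0.1, 0], "rotvec":[0, 0, 0.036], "aperture":0.85},
  {"trans":[0.58, 0.14, 0], "rotvec":[0, 0, 0.048], "aperture":0.85},
  {"trans":[0.72, 0.18, 0], "rotvec":[0, 0, 0.06], "aperture":0.85},
  {"trans":[0.88, 0.22, 0], "rotvec":[0, 0, 0.075], "aperture":0.85},
  {"trans":[1.04, 0.24, 0], "rotvec":[0, 0, 0.09], "aperture":0.85},
  {"trans":[1.2, 0.28, 0], "rotvec":[0, 0, 0.105], "aperture":0.85},
  {"trans":[1.36, 0.32, 0], "rotvec":[0, 0, 0.118], "aperture":0.85},
])

```text
time_s: 5.82
eef_pos: [0.4724, -0.2715, 0.0043]
eef_rot: [0.0, 0.675, 0.738, -0.0]
wrist_force: [0.4, -1.7, 0.8]
opening: 0.848
grasp_force: 1.3
```

```bash
python3 - <<'E'
from h import *
im=ctrl.camera("top")
for r in find(im,.026,(17,78,165),(32,180,255)): print("board",r,pose(r))
E
```

```text
board [  0.465  -0.197 176.287 132.566  84.976] (np.float64(0.465), np.float64(-0.197), np.float32(5.0240006))
```

Emit:
pendant([
  {"trans":[0.08, 0.01, 0], "rotvec":[0, 0, 0.007], "aperture":0.85},
  {"trans":[0.2, 0.02, 0], "rotvec":[0, 0, 0.018], "aperture":0.85},
  {"trans":[0.34, 0.04, 0], "rotvec":[0, 0, 0.031], "aperture":0.85},
  {"trans":[0.48, 0.06, 0], "rotvec":[0, 0, 0.044], "aperture":0.85},
  {"trans":[0.62, 0.08, 0], "rotvec":[0, 0, 0.057], "aperture":0.85},
  {"trans":[0.76, 0.1, 0], "rotvec":[0, 0, 0.07], "aperture":0.85},
  {"trans":[0.92, 0.12, 0], "rotvec":[0, 0, 0.085], "aperture":0.85},
  {"trans":[1.08, 0.14, 0], "rotvec":[0, 0, 0.1], "aperture":0.85},
  {"trans":[1.24, 0.16, 0], "rotvec":[0, 0, 0.113], "aperture":0.85},
  {"trans":[1.4, 0.18, 0], "rotvec":[0, 0, 0.124], "aperture":0.85},
])

```text
time_s: 7.12
eef_pos: [0.4751, -0.2009, 0.0042]
eef_rot: [-0.0, 0.72, 0.694, -0.0]
wrist_force: [0.0, -1.8, -1.7]
opening: 0.845
grasp_force: 0.7
```

```bash
python3 - <<'E'
from h import *
im=ctrl.camera("top")
for r in find(im,.026,(17,78,165),(32,180,255)): print("board",r,pose(r))
E
```

```text
board [ 4.75000e-01 -1.22000e-01  1.23513e+02  1.81190e+02  2.10200e+00] (np.float64(0.475), np.float64(-0.122), np.float32(-2.1019998))
```

Emit:
pendant([
  {"trans":[0.1, 0, 0], "aperture":0.85},
  {"trans":[0.26, 0, 0], "aperture":0.85},
  {"trans":[0.44, 0, 0], "aperture":0.85},
  {"trans":[0.62, 0, 0], "aperture":0.85},
  {"trans":[0.8, 0, 0], "aperture":0.85},
  {"trans":[0.98, 0, 0], "aperture":0.85},
  {"trans":[1.16, 0, 0], "aperture":0.85},
  {"trans":[1.32, 0, 0], "aperture":0.85},
  {"trans":[1.42, 0, 0], "aperture":0.85},
  {"trans":[1.46, 0, 0], "aperture":0.85},
])

```text
time_s: 8.43
eef_pos: [0.4777, -0.1283, 0.0043]
eef_rot: [0.0, 0.719, 0.695, -0.0]
wrist_force: [-0.5, -3.7, 1.6]
opening: 0.853
grasp_force: 1.4
```

Emit:
pendant([
  {"aperture":0.85},
  {"trans":[-0.2, 0, 0], "aperture":0.85},
  {"trans":[-0.8, 0, 0], "aperture":0.85},
  {"trans":[-1.6, 0, -0.6], "aperture":0.85},
  {"trans":[-2, 0, -1.6], "aperture":0.85},
  {"trans":[-2, 0, -2.6], "aperture":0.85},
])

```text
time_s: 9.18
eef_pos: [0.4735, -0.2304, 0.1353]
eef_rot: [-0.0, 0.72, 0.694, -0.0]
wrist_force: [1.0, -0.0, 0.0]
opening: 0.849
grasp_force: 0.0
```

```bash
python3 - <<'E'
from h import *
im=ctrl.camera("top"); cv2.imwrite("pics/t3.png",im)
for r in find(im,.026,(17,78,165),(32,180,255)): print("board",r,pose(r))
cv2.imwrite("pics/o3.png",ortho(im,.026,"top")[100:700,150:850])
E
```

```text
board [ 4.77000e-01 -5.30000e-02  1.31735e+02  1.80975e+02  2.29100e+00] (np.float64(0.477), np.float64(-0.053), np.float32(-2.2910001))
```

View pics/o3.png

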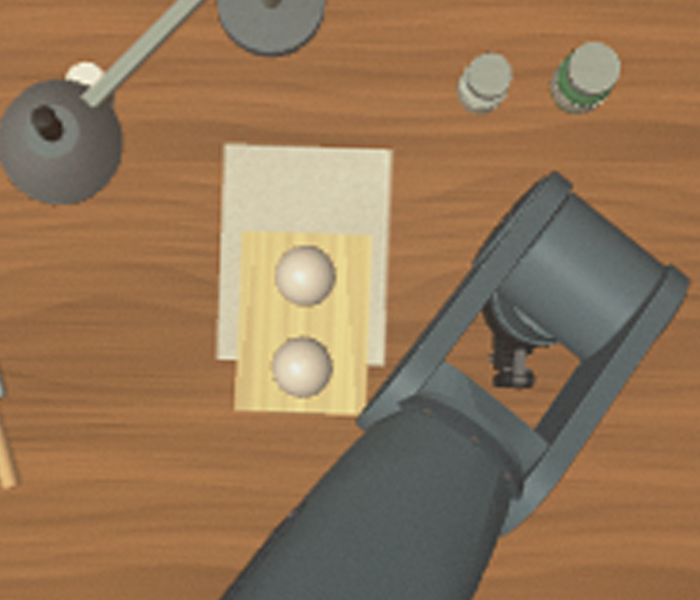

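The board is squared and aligned laterally, its centre about 72 mm short of the sheet's centre, with both baubles still seated at (305,276) and (302,366). Next comes the push from the near short edge.

In the tool's units: 0.177 m is 3.54, 0.165 m is 3.3.

Emit:
pendant([
  {"trans":[0.2, -0.2, 0], "rotvec":[0, 0, -0.1], "aperture":0.85},
  {"trans":[0.7, -0.5, 0], "rotvec":[0, 0, -0.26], "aperture":0.85},
  {"trans":[1.2, -0.8, 0], "rotvec":[0, 0, -0.43], "aperture":0.85},
  {"trans":[1.7, -1.1, 0], "rotvec":[0, 0, -0.6], "aperture":0.85},
  {"trans":[2.2, -1.4, 0], "rotvec":[0, 0, -0.77], "aperture":0.85},
  {"trans":[2.6, -1.7, 0], "rotvec":[0, 0, -0.94], "aperture":0.85},
  {"trans":[3, -2, 0], "rotvec":[0, 0, -1.11], "aperture":0.85},
  {"trans":[3.3, -2.2, 0], "rotvec":[0, 0, -1.28], "aperture":0.85},
  {"trans":[3.54, -2.36, 0], "rotvec":[0, 0, -1.45], "aperture":0.85},
  {"trans":[3.54, -2.36, 0], "rotvec":[0, 0, -1.57], "aperture":0.85},
])

```text
time_s: 10.48
eef_pos: [0.3617, -0.0468, 0.1339]
eef_rot: [-0.0, 0.015, 1.0, 0.0]
wrist_force: [0.1, -0.5, 0.1]
opening: 0.853
grasp_force: 0.0
```

Emit:
pendant([
  {"rotvec":[0, -0.1, 0], "aperture":0.85},
  {"rotvec":[0, -0.2, 0], "aperture":0.85},
  {"trans":[0, 0, 0.4], "rotvec":[0, -0.2, 0], "aperture":0.85},
  {"trans":[0, 0, 1], "rotvec":[0, -0.2, 0], "aperture":0.85},
  {"trans":[0, 0, 1.6], "rotvec":[0, -0.2, 0], "aperture":0.85},
  {"trans":[0, 0, 2], "rotvec":[0, -0.2, 0], "aperture":0.85},
  {"trans":[0, 0, 2], "rotvec":[0, -0.2, 0], "aperture":0.85},
])

```text
time_s: 11.35
eef_pos: [0.3608, -0.0468, 0.0328]
eef_rot: [0.098, 0.018, 0.995, -0.001]
wrist_force: [0.5, -0.3, 0.7]
opening: 0.849
grasp_force: 0.0
```

```bash
python3 -c "
from bench import ctrl; print(ctrl.get_obs()['q'])"
```

```text
[-0.55075565 -0.12153321  2.40995331  0.1544604   0.68901705 -2.19610189]
```

Emit:
pendant([
  {"trans":[0.04, 0, 0.2], "aperture":0.85},
  {"trans":[0.08, 0, 0.4], "aperture":0.85},
  {"trans":[0.1, 0, 0.51], "aperture":0.85},
  {"trans":[0.02, 0, 0.52], "aperture":0.85},
  {"trans":[-0.06, 0, 0.54], "aperture":0.85},
  {"trans":[-0.14, 0, 0.56], "aperture":0.85},
  {"trans":[-0.21, 0, 0.574], "aperture":0.85},
  {"trans":[-0.29, 0, 0.59], "aperture":0.85},
  {"trans":[-0.4, 0, 0.612], "aperture":0.85},
  {"trans":[-0.52, 0, 0.638], "aperture":0.85},
])

```text
time_s: 12.6
eef_pos: [0.3945, -0.0485, 0.0081]
eef_rot: [0.1, 0.018, 0.995, -0.002]
wrist_force: [-2.8, -0.1, 0.5]
opening: 0.847
grasp_force: 1.2
```

```bash
python3 - <<'E'
from h import *
im=ctrl.camera("top")
for r in find(im,.026,(17,78,165),(32,180,255)): print("board",r,pose(r))
cv2.imwrite("pics/s4.png",cv2.resize(ctrl.camera("scene")[100:340,80:400],None,fx=2.4,fy=2.4,interpolation=2))
E
```

```text
board [ 4.93000e-01 -5.30000e-02  1.31923e+02  1.80604e+02  2.06400e+00] (np.float64(0.493), np.float64(-0.053), np.float32(-2.0639994))
```

View pics/s4.png

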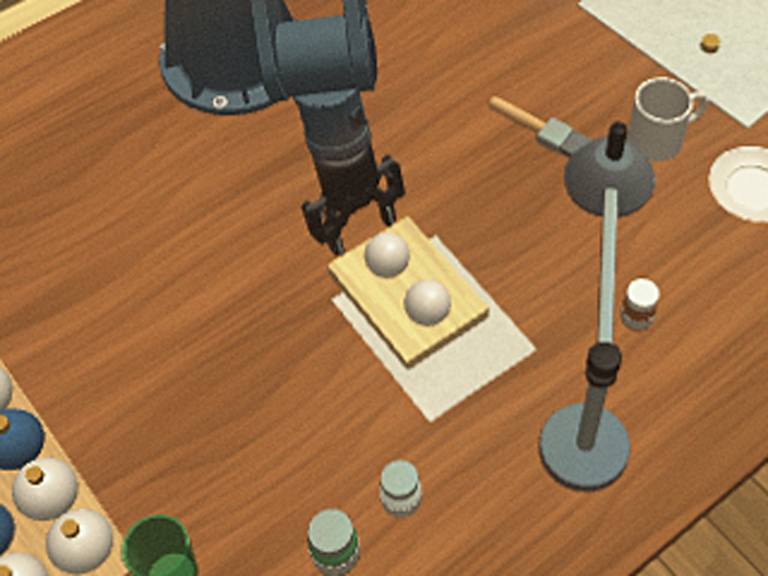

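The board is moving onto the sheet, both fingers on its near edge, baubles seated at (386,255) and (427,302).

Emit:
pendant([
  {"trans":[-0.1, 0, 0.02], "aperture":0.85},
  {"trans":[-0.24, 0, 0.048], "aperture":0.85},
  {"trans":[-0.38, 0, 0.078], "aperture":0.85},
  {"trans":[-0.52, 0, 0.106], "aperture":0.85},
  {"trans":[-0.66, 0, 0.134], "aperture":0.85},
  {"trans":[-0.8, 0, 0.162], "aperture":0.85},
  {"trans":[-0.92, 0, 0.186], "aperture":0.85},
  {"trans":[-1.02, 0, 0.208], "aperture":0.85},
  {"trans":[-1.07, 0, 0.218], "aperture":0.85},
  {"trans":[-1.098, 0, 0.222], "aperture":0.85},
])

```text
time_s: 13.95
eef_pos: [0.4503, -0.0505, 0.0082]
eef_rot: [0.1, 0.018, 0.995, -0.002]
wrist_force: [-2.5, -0.0, -0.3]
opening: 0.846
grasp_force: 1.0
```

```bash
python3 - <<'E'
from h import *
im=ctrl.camera("top")
for r in find(im,.026,(17,78,165),(32,180,255)): print("board",r,pose(r))
E
```

```text
board [ 5.49000e-01 -5.60000e-02  1.30015e+02  1.80621e+02  2.06400e+00] (np.float64(0.549), np.float64(-0.056), np.float32(-2.0639987))
```

In the tool's units: -0.355 m is -7.1, -0.05 m is -1.

Emit:
pendant([
  {"trans":[0.1, 0, -0.02], "aperture":0.85},
  {"trans":[0.5, 0, -0.1], "aperture":0.85},
  {"trans":[1.1, 0, -0.22], "aperture":0.85},
  {"trans":[1.08, 0, -1], "aperture":0.85},
  {"trans":[0.84, 0, -2.2], "aperture":0.85},
  {"trans":[0.6, 0, -3.4], "aperture":0.9},
  {"trans":[0.36, 0, -4.6], "rotvec":[0, 0.05, 0], "aperture":1},
  {"trans":[0.12, 0, -5.8], "rotvec":[0, 0.1, 0], "aperture":1},
  {"trans":[-0.12, 0, -6.8], "rotvec":[0, 0.15, 0], "aperture":1},
  {"trans":[-0.22, 0, -7.1], "rotvec":[0, 0.2, 0], "aperture":1},
])

```text
time_s: 15.25
eef_pos: [0.3918, -0.049, 0.3626]
eef_rot: [0.003, 0.018, 1.0, -0.001]
wrist_force: [-0.1, 0.3, 0.0]
opening: 1.0
grasp_force: 0.0
```

```bash
python3 - <<'E'
from h import *
a=ctrl.camera("top"); b=ctrl.camera("scene")
for n,im in(("top",a),("scene",b)):
  for r in find(im,.026,(17,78,165),(32,180,255),n): print(n,"board",r,pose(r))
  for r in find(im,.001,(17,20,165),(32,75,255),n): print(n,"sheet",r,pose(r))
for r in find(cv2.imread("pics/scene0.png"),.001,(17,20,165),(32,75,255),"scene"): print("sheet0",r,pose(r))
o=ortho(b,.001,"scene")[180:540,300:620]; t=ortho(a,.001,"top")[180:540,300:620]
cv2.imwrite("pics/c5.png",np.hstack([t,o]))
E
```

```text
top board [ 5.63000e-01 -5.60000e-02  1.30058e+02  1.52589e+02  2.16100e+00] (np.float64(0.563), np.float64(-0.056), np.float32(-2.1609998))
top sheet [ 5.70000e-01 -5.50000e-02  1.70120e+02  1.77031e+02  2.03100e+00] (np.float64(0.57), np.float64(-0.055), np.float32(-2.0310001))
scene board [ 5.50000e-01 -5.60000e-02  1.31008e+02  1.81360e+02  2.14800e+00] (np.float64(0.55), np.float64(-0.056), np.float32(-2.1479988))
scene sheet [ 5.48000e-01 -5.50000e-02  1.70091e+02  2.20171e+02  2.27500e+00] (np.float64(0.548), np.float64(-0.055), np.float32(-2.2750003))
sheet0 [ 5.48000e-01 -5.50000e-02  1.70082e+02  2.20122e+02  2.22000e+00] (np.float64(0.548), np.float64(-0.055), np.float32(-2.2199993))
```

View pics/c5.png

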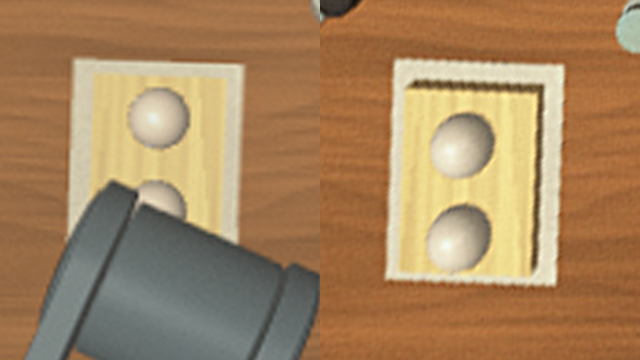

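Both cameras agree that the board is within about 2 mm of the sheet's centre and square to it, baubles seated. On to the lamp handle.

In the tool's units: -0.2215 m is -4.43, 0.219 m is 4.38.

Emit:
pendant([
  {"trans":[-0.4, 0.4, 0], "rotvec":[0, 0, 0.07], "aperture":1},
  {"trans":[-1.1, 1.1, 0], "rotvec":[0, 0, 0.18], "aperture":1},
  {"trans":[-1.8, 1.8, 0], "rotvec":[0, 0, 0.3], "aperture":1},
  {"trans":[-2.5, 2.5, 0], "rotvec":[0, 0, 0.42], "aperture":1},
  {"trans":[-3.2, 3.2, 0], "rotvec":[0, 0, 0.54], "aperture":1},
  {"trans":[-3.8, 3.8, 0], "rotvec":[0, 0, 0.65], "aperture":1},
  {"trans":[-4.26, 4.2, 0], "rotvec":[0, 0, 0.72], "aperture":1},
  {"trans":[-4.43, 4.38, 0], "rotvec":[0, 0, 0.75], "aperture":1},
  {"trans":[-4.43, 4.38, 0], "rotvec":[0, 0, 0.75], "aperture":1},
])

```text
time_s: 16.48
eef_pos: [0.6192, 0.1628, 0.3563]
eef_rot: [-0.001, 0.382, 0.924, -0.0]
wrist_force: [0.2, 0.1, 0.5]
opening: 1.0
grasp_force: 0.0
```

```bash
python3 - <<'E'
from h import *
o=ctrl.get_obs();print(o["eef_pos"],o["eef_rot"],o["q"])
im=ctrl.camera("scene");h=(.621,.162,.305); print(proj([h,o["eef_pos"]],"scene"))
im0=cv2.imread("pics/scene0.png")
cv2.imwrite("pics/s6.png",np.hstack([cv2.resize(i[100:220,280:400],None,fx=3.3,fy=3.3,interpolation=2) for i in (im0,im)]))
E
```

```text
[0.61918592 0.16277349 0.3563426 ] [-1.09254885e-03  3.82303253e-01  9.24036215e-01 -3.20353572e-04] [ 7.18087994e-02  2.58692864e-01  1.26615426e+00  4.05616448e-04
  1.61898629e+00 -7.14392679e-01]
[[338.09168486 153.26947434]
 [340.18512107 140.25756013]]
```

View pics/s6.png

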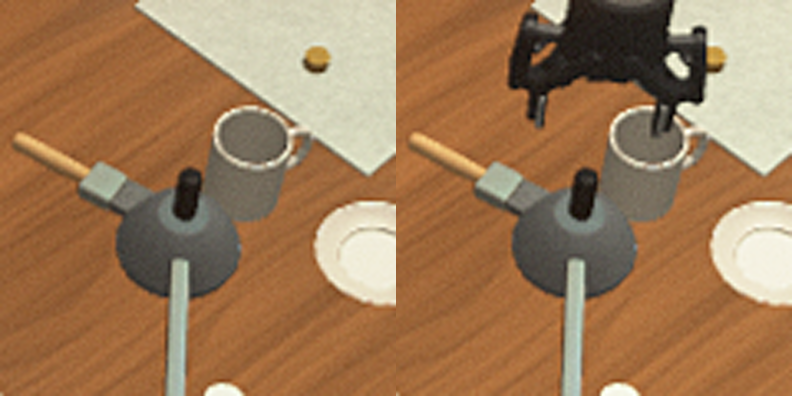

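The stem top is at crop (189,175), which matches the prediction, and the gripper is centred over it. Next I'll descend and grip.

In the tool's units: 0.087 m is 1.74, 0.082 m is 1.64.

Emit:
pendant([
  {"trans":[0, 0, 0.4], "aperture":1},
  {"trans":[0, 0, 0.9], "aperture":1},
  {"trans":[0, 0, 1.36], "aperture":1},
  {"trans":[0, 0, 1.64], "aperture":1},
  {"trans":[0, 0, 1.74], "aperture":1},
  {"trans":[0, 0, 1.74], "aperture":0.6},
  {"trans":[0, 0, 1.74], "aperture":0.35},
  {"trans":[0, 0, 1.74], "aperture":0.2},
  {"trans":[0, 0, 1.74], "aperture":0.1},
  {"trans":[0, 0, 1.74], "aperture":0.1},
])

```text
time_s: 17.77
eef_pos: [0.62, 0.1626, 0.2722]
eef_rot: [0.001, 0.383, 0.924, 0.0]
wrist_force: [-0.4, 0.1, 4.3]
opening: 0.215
grasp_force: 58.4
```

Emit:
pendant([
  {"aperture":0.1},
  {"aperture":0.1},
])

```text
time_s: 18.02
eef_pos: [0.62, 0.1626, 0.2721]
eef_rot: [0.001, 0.383, 0.924, 0.0]
wrist_force: [-0.1, 0.0, 5.2]
opening: 0.215
grasp_force: 58.5
```

In the tool's units: -0.1154 m is -2.308, -0.1107 m is -2.214.

Emit:
pendant([
  {"trans":[-0.002, -0.104, 0], "rotvec":[0, 0, -0.02], "aperture":0.1},
  {"trans":[-0.01, -0.312, 0], "rotvec":[0, 0, -0.06], "aperture":0.1},
  {"trans":[-0.032, -0.57, 0], "rotvec":[0, 0, -0.11], "aperture":0.1},
  {"trans":[-0.074, -0.88, 0], "rotvec":[0, 0, -0.17], "aperture":0.1},
  {"trans":[-0.136, -1.186, 0], "rotvec":[0, 0, -0.23], "aperture":0.1},
  {"trans":[-0.216, -1.486, 0], "rotvec":[0, 0, -0.29], "aperture":0.1},
  {"trans":[-0.314, -1.784, 0], "rotvec":[0, 0, -0.35], "aperture":0.1},
  {"trans":[-0.41, -2.024, 0], "rotvec":[0, 0, -0.4], "aperture":0.1},
  {"trans":[-0.496, -2.214, 0], "rotvec":[0, 0, -0.44], "aperture":0.1},
  {"trans":[-0.54, -2.308, 0], "rotvec":[0, 0, -0.46], "aperture":0.1},
])

```text
time_s: 19.27
eef_pos: [0.5577, 0.0616, 0.2721]
eef_rot: [0.001, 0.162, 0.987, 0.0]
wrist_force: [1.1, 0.3, 5.0]
opening: 0.218
grasp_force: 58.9
```

In the tool's units: -0.1154 m is -2.308, -0.1107 m is -2.214.

Emit:
pendant([
  {"trans":[-0.002, -0.104, 0], "rotvec":[0, 0, -0.02], "aperture":0.1},
  {"trans":[-0.01, -0.312, 0], "rotvec":[0, 0, -0.06], "aperture":0.1},
  {"trans":[-0.032, -0.57, 0], "rotvec":[0, 0, -0.11], "aperture":0.1},
  {"trans":[-0.074, -0.88, 0], "rotvec":[0, 0, -0.17], "aperture":0.1},
  {"trans":[-0.136, -1.186, 0], "rotvec":[0, 0, -0.23], "aperture":0.1},
  {"trans":[-0.216, -1.486, 0], "rotvec":[0, 0, -0.29], "aperture":0.1},
  {"trans":[-0.314, -1.784, 0], "rotvec":[0, 0, -0.35], "aperture":0.1},
  {"trans":[-0.41, -2.024, 0], "rotvec":[0, 0, -0.4], "aperture":0.1},
  {"trans":[-0.496, -2.214, 0], "rotvec":[0, 0, -0.44], "aperture":0.1},
  {"trans":[-0.54, -2.308, 0], "rotvec":[0, 0, -0.46], "aperture":0.1},
])

```text
time_s: 20.52
eef_pos: [0.5471, -0.0563, 0.2721]
eef_rot: [0.002, -0.067, 0.998, 0.0]
wrist_force: [6.2, 2.4, 4.7]
opening: 0.213
grasp_force: 58.9
```

Emit:
pendant([
  {"aperture":0.1},
  {"aperture":0.1},
])

```text
time_s: 20.78
eef_pos: [0.5471, -0.0563, 0.2721]
eef_rot: [0.002, -0.067, 0.998, -0.0]
wrist_force: [6.1, -0.1, 5.0]
opening: 0.216
grasp_force: 58.8
```

Over the board centre (0.549, -0.056). Now I'll release slowly and retract straight up.

In the tool's units: -0.1 m is -2, -0.08 m is -1.6.

Emit:
pendant([
  {"aperture":0.3},
  {"aperture":0.5},
  {"aperture":0.8},
  {"aperture":1},
  {"aperture":1},
  {"trans":[0, 0, -0.2], "aperture":1},
  {"trans":[0, 0, -0.8], "aperture":1},
  {"trans":[0, 0, -1.6], "aperture":1},
  {"trans":[0, 0, -2], "aperture":1},
])

```text
time_s: 21.9
eef_pos: [0.5465, -0.0564, 0.3749]
eef_rot: [0.002, -0.067, 0.998, -0.001]
wrist_force: [-0.8, 0.3, 0.1]
opening: 1.002
grasp_force: 0.0
```

Emit:
pendant([
  {"trans":[0.6, 0, 0], "aperture":1},
  {"trans":[1.4, 0, -0.4], "aperture":1},
  {"trans":[2.4, 0, -0.6], "aperture":1},
  {"trans":[3.4, 0, -0.6], "aperture":1},
  {"trans":[3.8, 0, -0.6], "aperture":1},
  {"trans":[3.8, 0, -0.6], "aperture":1},
  {"trans":[3.8, 0, -0.6], "aperture":1},
])

```text
time_s: 22.78
eef_pos: [0.3581, -0.0816, 0.4018]
eef_rot: [0.001, -0.067, 0.998, -0.0]
wrist_force: [0.6, 0.3, -0.7]
opening: 1.001
grasp_force: 0.0
```

```bash
python3 - <<'E'
from h import *
a=ctrl.camera("top"); b=ctrl.camera("scene")
for r in find(b,.026,(17,78,165),(32,180,255),"scene"): print("board",r,pose(r))
print("exp handle top",proj([(.547,-.056,.305)],"top"),proj([(.547,-.056,.305)],"scene"))
cv2.imwrite("pics/f.png",np.hstack([cv2.resize(i,None,fx=1.9,fy=1.9,interpolation=2) for i in (a[100:310,180:390],b[120:330,150:360])]))
o=ctrl.get_obs();print(o["eef_pos"],o["time_s"])
E
```

```text
board [ 5.50000e-01 -5.70000e-02  1.30920e+02  1.80648e+02  2.14800e+00] (np.float64(0.55), np.float64(-0.057), np.float32(-2.1479995))
exp handle top [[293.07013962 217.53741413]] [[257.7273554  176.77908524]]
[ 0.35815388 -0.0814868   0.40133656] 22.875
```

View pics/f.png

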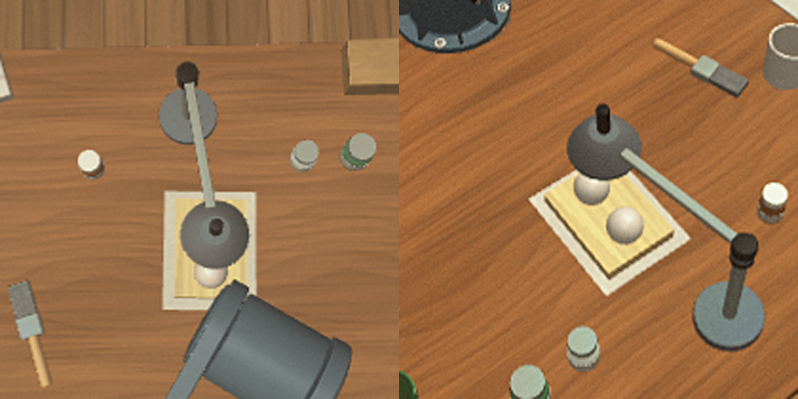

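The handle top is at (293,218) in the top view and (257,176) in the scene view, as predicted. The board is centred and both baubles are seated, so I'm handing in.

```bash
python3 -c "
from bench import ctrl; print(ctrl.hand_in())"
```

```text
the job is handed in; nothing more can be done
None
```

I handed the job in after about 23 s of robot time: the board lies square in the middle of the sheet to within about 2 mm with both baubles in their holes, the lamp head is about 3 mm from the board's centre and released, and the jars, brush and crockery were left alone.

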